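# Clear the nearly used-up tape roll off its post

## Task

One of the two tape rolls on the wooden post stand is nearly used up: take that thinner roll up off its post and set it down, without dropping it, lying flat on the floor of the grey tray. Leave the full roll sitting on its own post.

Things in the scene. Friction and masses are not known exactly. Their poses are not given: they have to be found in the camera images.
- thin_roll: the nearly used-up roll of tan paper tape: a ring 46 mm in outer diameter, 38 mm high, with a cardboard-lined bore about 31 mm wide, about 40 g. It sits loosely, axis upright, on one of the stand's two posts (either one). Origin: centre of its underside; z along its axis, up at the start.
- full_roll: the full roll of the same tape: a ring 66 mm in outer diameter, 38 mm high, same bore, about 90 g, on the stand's other post; it is to stay there. Origin: centre of its underside; z along its axis.
- roll_stand: fixed wooden stand: base board 90 mm (its x) by 220 mm (its y), 18 mm thick, with two upright round wooden posts at y = -70 mm and y = +70 mm (x = 0), each 18 mm in diameter and rising 55 mm above the board (top 73 mm above the bench). The rolls rest on the board, their undersides 18 mm above the bench; each post stands 17 mm out of its roll. Origin: centre of the board's underside, on the bench; z up.
- tray: fixed grey open tray on the bench, 180 mm (its x) by 150 mm (its y) outside, walls 5 mm thick, rim 30 mm above the bench, floor 5 mm above the bench. Empty. Origin: centre of its underside; z up.
Things that resemble listed ones, but are neither listed nor needed, are in the scene too. Leave any purple look-alike of the thin_roll alone.

How it is judged:
By the outcome, as a careful person would: the job done as asked, in the order asked, and still so for the second after the job is handed in, with the robot touching nothing.
It also fails if it takes over 40 s, if anything falls off the work surface, if the arm or the gripper's body presses on something with over 40 N, if the wrist force passes 120 N, or if a joint passes its speed limit or range.

## Robot

A 6-joint arm with a two-finger parallel gripper is mounted at the origin on a cart in front of the work surface, level with it; the furniture and walls round the work are solid. World frame = base frame: x ahead of the robot, y to its left, z up, the work surface at z = 0. Lengths are in m, angles in rad, forces in N, time in s.
With the tool pointing down it reaches from about 0.35 to 0.975 m from the base axis. Payload 4.9 kg.
Tool frame: the origin (TCP) lies at the very end of the fingers, on their centre line; the grasp point (between the pads) lies behind it (manip.pinch_z is the y of the grasp point in the tool frame, in m); y points along the fingers, x is the direction in which the jaws open and shut, and the axes are right-handed (so a half turn about y gives the same grasp; the last joint's range is limited). The gripper opens to 85 mm and grips with 20 to 120 N. Pads are 22 mm wide; open, the fingers measure 114 mm over their backs; the gripper's body (76 mm by 85 mm) begins 54 mm behind the grasp point. The pads swing forward as they close: fully open they stand 13 mm farther back than shut.
Start: joints at [-1.295, 0.053, 1.613, -0, 1.476, -0.119], TCP at [0.24, -0.577, 0.201] pointing down, gripper open.
Joint ranges: [-3.01, 3.01], [-1.01, 2.22], [0.06, 2.58], [-1.02, 4.17], [0.09, 2.62], [-3.14, 3.14]. Speed limits (rad/s): [2.57, 2.57, 3.14, 3.14, 3.14, 3.14].

## Interface

Orientations are given as a unit quaternion [w, x, y, z].
In Python, from plant import manip gives the robot as it stands.
- The arm moves only by the tool drive_tool, never from a script. Its argument "motion" is a list of rows, each a list of 3 entries, a list of its own where there are three numbers: the shift along the tool's x, y, z in units of 25 mm (1.0 is 25 mm), then the turn, a rotation vector about the tool's x, y, z in units of 5 degrees (1.0 is 5 degrees), then the closure, from -1 (fully open) to 1 (shut). A call has 1 to 12 rows; each row shifts and turns the commanded pose from where the row before left it, along the tool's axes as they then stand; what a row does not reach is not made up. A row lasts 1/10 s, in which the tool goes at most 50 mm and 8.59 degrees, less where a joint would pass 70% of its speed; a pose out of reach is approached as far as the arm can. A call is refused whole if a number of a shift passes 1 or a number of a turn 1, either way. A call with a gripper value outside its range is refused whole. The fingers move at their own pace and stop on an object; the grip force is fixed at half the most. Time passes only in rows, so rows that do not move let the fingers close. It gives the time, the measured TCP pose, the force and the opening at its end, in the units of the state.
- manip.state(): the state, without advancing time (a new reading comes with each control period).
- manip.grab_frame(name): name is "scene" or "top" or "wrist"; returns a dict with "img" (384x512x3 uint8, blue, green, red), "range_z" (384x512 float32, m along the optical axis (not along the pixel's ray), 0 where there is no reading), "camera_matrix" (3x3 intrinsics, pixels), "world_from_camera" (4x4, takes a point from camera to world coordinates); the wrist camera has in their place "T_tool_cam" (4x4, takes a point from camera to tool coordinates, whose origin is the TCP and whose axes are the tool frame's). Camera axes: x right, y down, z forward; pixel columns grow to the right and rows downward; lengths in m; the calibration is good to about 2 mm. A picture is of the moment at which its call begins: read the wrist's pose just before it.
- manip.job_done(): hands the job in, once; it reports no verdict.
The state is a dict: "time": time; "joint_pos": joint angles; "joint_vel": joint speeds; "joint_efforts": joint torques, N m; "tool_pos": TCP position; "tool_rot": TCP orientation; "contact_force": force on the tool from outside, world axes, zero at the start; "ft_torque": the same for the moment, N m; "gripper_width": opening from 0.0 (shut) to 1.0 (fully open).
Only numpy, scipy, OpenCV 4.12 (cv2) and the standard library are available. Lean on these libraries where they do the work, as an engineer would, in place of code of your own. Each camera call takes 0.05 s, during which the arm holds its last target. There are 200 camera calls.

## Working session

There is one attempt and no reset: what is moved stays moved. The work goes in short steps, Python scripts to look and compute and a tool call to move; the robot and the scene stay as the last step left them, time stands still between calls to the robot, and variables do not carry over. Pictures are saved under pics/ and viewed, about 8 in all and at most 12, crops included, and the job is handed in when it is done.

Besides the shell and the picture viewer there is one more tool, called after "Call:" as name([rows], argument=value, ...), one row to a line, values as JSON. drive_tool: Moves the arm, as the interface text tells. Its arguments: {"type":"object","properties":{"motion":{"type":"array","items":{"type":"array"}}},"required":["motion"]}

```bash
mkdir -p pics; cat > h.py <<'E'
import numpy as np, cv2
from plant import manip
from scipy.spatial.transform import Rotation as R
def T_tool():
    s=manip.state(); T=np.eye(4); q=s["tool_rot"]
    T[:3,:3]=R.from_quat([q[1],q[2],q[3],q[0]]).as_matrix(); T[:3,3]=s["tool_pos"]; return T
def grab(n):
    T=T_tool(); f=manip.grab_frame(n)
    W=f["world_from_camera"] if n!="wrist" else T@f["T_tool_cam"]
    K=f["camera_matrix"]; z=f["range_z"]
    v,u=np.mgrid[:z.shape[0],:z.shape[1]]
    P=np.stack([(u-K[0,2])/K[0,0]*z,(v-K[1,2])/K[1,1]*z,z],-1)@W[:3,:3].T+W[:3,3]
    P[z==0]=np.nan
    return f["img"],P,W
E
python3 - <<'E'
from h import *
a,P,W=grab("scene"); b,Q,W2=grab("top")
np.savez("f0.npz",a=a,P=P,b=b,Q=Q)
cv2.imwrite("pics/scene0.png",a);cv2.imwrite("pics/top0.png",b)
print(W[:3,3],W2[:3,3],manip.pinch_z,T_tool().round(3)); print(manip.state())
E
```

```text
[0.08080606 0.68057506 0.75383872] [0.35209498 0.1112512  1.03766239] -0.0187 [[ 0.385 -0.001  0.923  0.24 ]
 [-0.923  0.002  0.385 -0.576]
 [-0.002 -1.     0.     0.2  ]
 [ 0.     0.     0.     1.   ]]
{'time': 0.1, 'joint_pos': array([-1.29499144e+00,  5.32783319e-02,  1.61415908e+00, -1.61623752e-05,
        1.47597323e+00, -1.18979404e-01]), 'joint_vel': array([ 0.00014552, -0.00119276, -0.00337551, -0.00086183,  0.00126475,
       -0.00076843]), 'joint_efforts': array([ 1.34126549e-04, -3.94899309e+01, -3.71365893e+01, -1.56856213e-04,
        3.84632091e-03,  7.36400295e-06]), 'tool_pos': array([ 0.24022026, -0.57632776,  0.19959233]), 'tool_rot': array([ 0.5887603 , -0.58793395,  0.39272606, -0.39174127]), 'contact_force': array([-0.26691886, -0.17447772,  0.01608941]), 'ft_torque': array([ 0.02459849, -0.01183411,  0.03661495]), 'gripper_width': 0.996649143559198}
```

View pics/scene0.png

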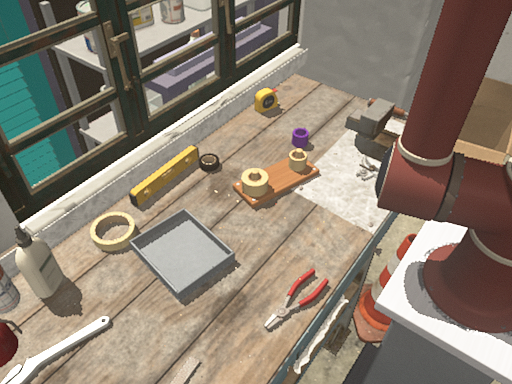

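View pics/top0.png

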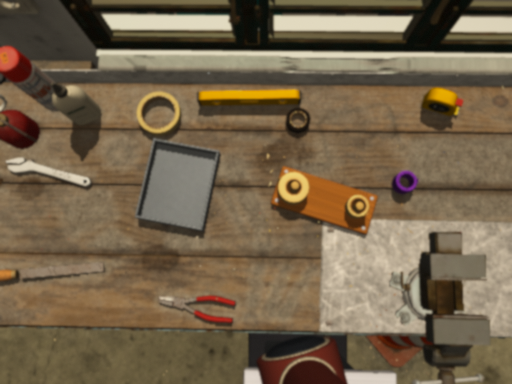

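The scene and top images both show the stand with the full roll at top-image (293,188) and the thin roll at (358,206). The grey tray is at (178,187), and the purple decoy at (405,182) is to be left alone. Next I'll measure these.

```bash
python3 - <<'E'
from h import *
d=np.load("f0.npz");
Q=d["Q"]
def box(u0,u1,v0,v1,z0,z1,n):
    p=Q[v0:v1,u0:u1].reshape(-1,3); p=p[(p[:,2]>z0)&(p[:,2]<z1)]
    if len(p)<5: print(n,len(p)); return
    r=cv2.minAreaRect((p[:,:2]*1000).astype(np.float32))
    print(n,len(p),"med",np.median(p,0).round(4),"rect",np.round(r[0],1),np.round(r[1],1),round(r[2],1))
box(335,380,185,230,.046,.062,"thin top")
box(335,380,185,230,.066,.08,"thin post")
box(265,320,160,215,.046,.062,"full top")
box(265,320,160,215,.066,.08,"full post")
box(260,385,155,240,.012,.024,"board")
box(130,225,130,245,.024,.034,"tray rim")
box(145,212,150,228,.0,.012,"tray floor")
box(390,420,165,200,.015,.08,"purple")
box(340,370,190,222,.03,.1,"x")
E
```

```text
thin top 242 med [ 0.4909 -0.0734  0.0552] rect [492.  -74.5] [45.4 43.8] 88.8
thin post 60 med [ 0.4901 -0.0747  0.072 ] rect [490.3 -74.8] [16.6 16.8] 88.9
full top 607 med [0.529  0.0605 0.0556] rect [530.6  60.3] [66.  63.6] 0.5
full post 57 med [0.5301 0.0588 0.0721] rect [530.6  58. ] [16.2 14.8] 0.9
board 2929 med [ 0.5041 -0.0182  0.0176] rect [507.9 -18.2] [240.1  90.5] 72.9
tray rim 769 med [0.5432 0.3207 0.029 ] rect [553.6 318.2] [166.  204.8] 80.0
tray floor 4437 med [0.5373 0.3139 0.0047] rect [535.1 316.3] [177.1 151.9] 1.4
purple 303 med [ 0.5501 -0.181   0.0362] rect [ 550.8 -181.8] [44.4 45.3] 49.4
x 378 med [ 0.4899 -0.0731  0.0551] rect [492.  -74.5] [45.4 43.8] 88.8
```

```bash
python3 - <<'E'
from h import *
Q=np.load("f0.npz")["Q"]
p=Q[225:384,315:512].reshape(-1,3)
for z in(.05,.1,.15,.2):
    m=p[p[:,2]>z]
    if len(m): print(z,len(m),m.min(0).round(3),m.max(0).round(3))
p=Q[140:240,140:220].reshape(-1,3);f=p[p[:,2]<.009];f=f[f[:,2]>.003]
print("floor",f.min(0),f.max(0))
E
```

```text
0.05 8374 [ 0.147 -0.3    0.05 ] [0.436 0.055 0.473]
0.1 6223 [ 0.152 -0.285  0.1  ] [0.436 0.055 0.473]
0.15 4424 [ 0.183 -0.285  0.15 ] [0.391 0.055 0.473]
0.2 1196 [ 0.183 -0.016  0.21 ] [0.25  0.055 0.473]
floor [0.41991776 0.22287059 0.00300066] [0.64667716 0.40214846 0.00899764]
```

Call:
drive_tool([
  [[0,-1,1],[0,0,0],-1],
  [[0,-1,1],[0,0,0],-1],
  [[0,-1,1],[0,0,0],-1],
  [[0,-1,1],[0,0,0],-1],
  [[-1,0,1],[0,0,0],-1],
  [[-1,0,1],[0,0,0],-1],
  [[-1,0,1],[0,0,0],-1],
  [[-1,0,1],[0,0,0],-1],
  [[-1,0,1],[0,0,0],-1],
  [[-1,0,1],[0,0,0],-1],
  [[-1,0,1],[0,0,0],-1],
  [[-1,0,1],[0,0,0],-1],
])

```text
time: 1.3
tool_pos: [0.4405, -0.2754, 0.3001]
tool_rot: [0.588, -0.588, 0.393, -0.392]
contact_force: [0.3, -1.0, 0.2]
gripper_width: 0.999
```

Call:
drive_tool([
  [[-1,0,1],[0,0,0],-1],
  [[-1,0,1],[0,0,0],-1],
  [[-1,0,1],[0,0,0],-1],
  [[-1,0,1],[0,0,0],-1],
  [[-1,0,1],[0,0,0],-1],
  [[-0.85,0,0],[0,0,0],-1],
  [[-0.85,0,0],[0,0,0],-1],
  [[0,1,0],[0,0,0],-1],
  [[0,1,0],[0,0,0],-1],
  [[0,1,0],[0,0,0],-1],
  [[0,0,0],[0,0,0],-1],
  [[0,0,0],[0,0,0],-1],
])

```text
time: 2.5
tool_pos: [0.4911, -0.0741, 0.2255]
tool_rot: [-0.588, 0.588, -0.393, 0.392]
contact_force: [0.1, 0.2, 1.2]
gripper_width: 1.004
```

```bash
cat > m.py <<'E'
from h import *
a,P,W=grab("wrist"); cv2.imwrite("pics/w1.png",a)
T=T_tool(); print(T.round(4), W[:3,3].round(3))
p=P.reshape(-1,3); near=np.hypot(p[:,0]-.491,p[:,1]+.0745)<.045
for z0,z1 in((.046,.062),(.066,.08)):
    q=p[near&(p[:,2]>z0)&(p[:,2]<z1)]
    if len(q)<5: print(len(q)); continue
    c,r=cv2.minEnclosingCircle((q[:,:2]*1000).astype(np.float32))
    g=np.append(np.array(c)/1000,.024)-T[:3,3]
    print(len(q),np.median(q,0).round(4),np.round(c,1),round(r,1),"units",(T[:3,:3].T@g/.025).round(2))
E
python3 m.py
```

```text
[[ 3.845e-01  1.100e-03  9.231e-01  4.917e-01]
 [-9.231e-01 -4.000e-04  3.845e-01 -7.440e-02]
 [ 7.000e-04 -1.000e+00  9.000e-04  2.268e-01]
 [ 0.000e+00  0.000e+00  0.000e+00  1.000e+00]] [ 0.552 -0.049  0.399]
811 [ 0.4959 -0.076   0.0565] [493.5 -77.7] 24.7 units [0.14 8.11 0.01]
216 [ 0.4929 -0.0763  0.0731] [492.3 -76.6] 8.8 units [ 0.08  8.11 -0.02]
```

View pics/w1.png

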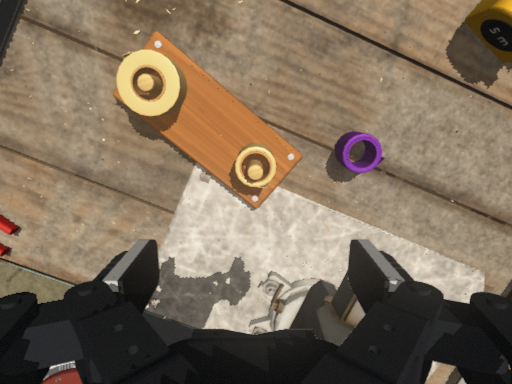

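The wrist image shows the thin roll at (255,166) on its post, midway between the jaws and with room on both sides. I'll correct by 2 mm, go down and close.

Call:
drive_tool([
  [[0.1,1,0],[0,0,0],-1],
  [[0,1,0],[0,0,0],-1],
  [[0,1,0],[0,0,0],-1],
  [[0,1,0],[0,0,0],-1],
  [[0,1,0],[0,0,0],-1],
  [[0,1,0],[0,0,0],-1],
  [[0,0.7,0],[0,0,0],-1],
  [[0,0.7,0],[0,0,0],-1],
  [[0,0.4,0],[0,0,0],-1],
  [[0,0.3,0],[0,0,0],-1],
  [[0,0,0],[0,0,0],-1],
  [[0,0,0],[0,0,0],-1],
])

```text
time: 3.75
tool_pos: [0.4931, -0.0768, 0.0242]
tool_rot: [0.588, -0.588, 0.392, -0.393]
contact_force: [-0.7, 0.1, 0.8]
gripper_width: 0.997
```

Call:
drive_tool([
  [[0,0,0],[0,0,0],0],
  [[0,0,0],[0,0,0],0.5],
  [[0,0,0],[0,0,0],1],
  [[0,0,0],[0,0,0],1],
  [[0,0,0],[0,0,0],1],
  [[0,0,0],[0,0,0],1],
  [[0,0,0],[0,0,0],1],
  [[0,0,0],[0,0,0],1],
])

```text
time: 4.55
tool_pos: [0.4932, -0.075, 0.0256]
tool_rot: [0.589, -0.587, 0.393, -0.392]
contact_force: [-4.6, 7.4, 12.1]
gripper_width: 0.177
```

The width of 0.177 doesn't match a 46 mm ring, which should read about 0.54. I'll look before moving.

```bash
python3 - <<'E'
from h import *
a,_,_=grab("wrist"); b,_,_=grab("scene")
b=cv2.resize(b[110:230,200:360],None,fx=3.2,fy=3.2)
cv2.imwrite("pics/w2.png",np.vstack([a[100:],cv2.resize(b,(512,315))])); print(manip.state())
E
```

```text
{'time': 4.65, 'joint_pos': array([-0.30242586, -0.07039101,  2.0450838 ,  0.00375287,  1.16711505,
        0.87233885]), 'joint_vel': array([-0.00023987, -0.00157471, -0.00042126, -0.00010005,  0.00058413,
       -0.00179542]), 'joint_efforts': array([-3.08713160e+00, -2.41997749e+01, -2.95685506e+01, -1.40884940e+00,
       -1.80120002e+00, -1.16211839e-02]), 'tool_pos': array([ 0.49319612, -0.07502671,  0.02555296]), 'tool_rot': array([ 0.58945117, -0.58715208,  0.39271654, -0.39188452]), 'contact_force': array([-4.5476057 ,  7.28381944, 13.18004961]), 'ft_torque': array([ 1.23109662,  0.75007759, -0.06790579]), 'gripper_width': 0.1778358412370592}
```

View pics/w2.png

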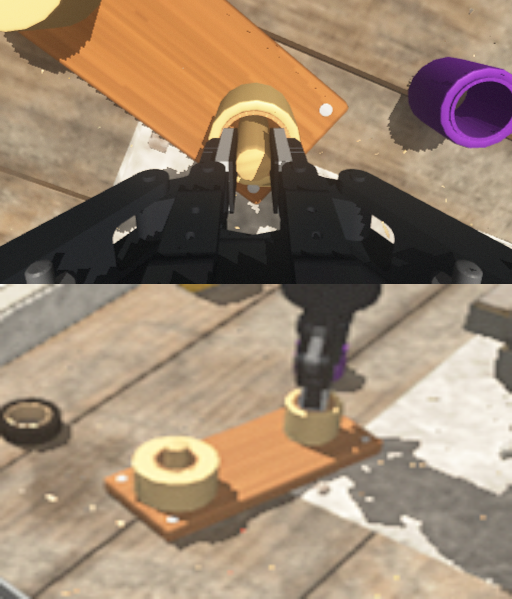

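The jaws appear to have closed around the post, with the ring at (255,110) partly under or around them. I'll use depth to find how high the fingers and ring really are.

```bash
python3 - <<'E'
from h import *
a,P,W=grab("wrist"); b,S,_=grab("scene")
np.set_printoptions(linewidth=200,suppress=True)
print("wrist cam rows: mm world x,y,z")
for v in(188,195,205,215,225,235,245,255,265,275,285,300):
    print(v,[tuple((P[v,u]*1000).round().astype(int)) if np.isfinite(P[v,u,0]) else 0 for u in(205,222,232,245,255,270,282,292)])
c=b[110:230,200:360]
print("scene roll area heights, u=284..314")
for v in range(136,178,3): print(v,[int(S[v,u,2]*1000) if np.isfinite(S[v,u,2]) else -1 for u in range(284,314,2)])
cv2.imwrite("pics/w3.png",cv2.resize(b[125:180,270:330],(720,660)[:2],interpolation=cv2.INTER_CUBIC)[:600])
E
```

```text
wrist cam rows: mm world x,y,z
188 [(np.int64(501), np.int64(-42), np.int64(18)), (np.int64(505), np.int64(-51), np.int64(18)), (np.int64(507), np.int64(-56), np.int64(19)), (np.int64(513), np.int64(-63), np.int64(31)), (np.int64(516), np.int64(-67), np.int64(33)), (np.int64(517), np.int64(-76), np.int64(26)), (np.int64(519), np.int64(-83), np.int64(19)), (np.int64(521), np.int64(-89), np.int64(18))]
195 [(np.int64(497), np.int64(-43), np.int64(19)), (np.int64(501), np.int64(-52), np.int64(19)), (np.int64(508), np.int64(-57), np.int64(35)), (np.int64(513), np.int64(-63), np.int64(45)), (np.int64(516), np.int64(-67), np.int64(47)), (np.int64(517), np.int64(-75), np.int64(43)), 0, (np.int64(517), np.int64(-91), np.int64(19))]
205 [(np.int64(491), np.int64(-45), np.int64(18)), (np.int64(502), np.int64(-54), np.int64(39)), (np.int64(509), np.int64(-58), np.int64(54)), (np.int64(512), np.int64(-64), np.int64(57)), (np.int64(513), np.int64(-68), np.int64(56)), (np.int64(516), np.int64(-75), np.int64(54)), (np.int64(516), np.int64(-82), np.int64(48)), (np.int64(511), np.int64(-93), np.int64
[... 3600 characters left out ...]
0, -1, -1, 0]
145 [0, 0, 0, 1, 122, 122, 125, 126, 130, 113, 5, 2, 0, 0, -1]
148 [1, 0, 2, -2, 0, 107, 107, 107, 113, 107, 0, 3, 0, 1, 0]
151 [0, 1, 1, 59, 55, 77, 87, 84, 81, 60, 0, 2, 1, 0, 0]
154 [1, -1, 2, 59, 49, 74, 71, 74, 70, 50, 58, 0, 0, 0, 0]
157 [0, 1, 20, 56, 58, 58, 56, 63, 60, 57, 57, 48, 0, 0, -1]
160 [18, 18, 38, 47, 51, 52, 56, 56, 53, 53, 51, 19, 1, 0, 0]
163 [16, 17, 27, 36, 46, 43, 45, 46, 44, 45, 37, 18, 22, 20, 0]
166 [21, 19, 21, 27, 31, 33, 35, 34, 35, 33, 26, 18, 21, 20, 19]
169 [19, 18, 20, 20, 23, 22, 23, 27, 22, 19, 19, 18, 17, 19, 20]
172 [21, 17, 21, 20, 17, 19, 20, 21, 18, 19, 19, 20, 20, 18, 21]
175 [19, 20, 23, 21, 20, 20, 20, 19, 19, 19, 20, 15, 18, 14, 11]
```

View pics/w3.png

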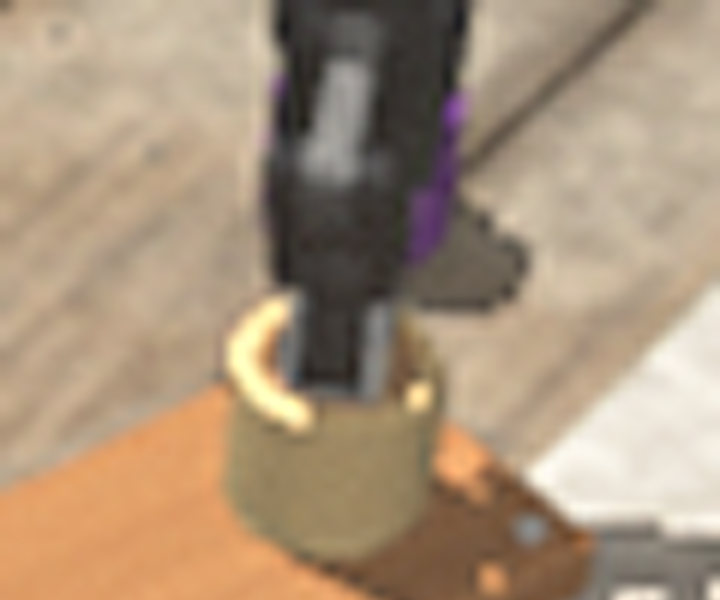

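The scene crop shows the fingertips resting on the roll's top at about z≈0.06 and pinching the post. That is some 30 mm above the reported TCP, so I'll open, raise, and measure where the fingertips sit in the tool frame.

Call:
drive_tool([
  [[0,0,0],[0,0,0],0.3],
  [[0,0,0],[0,0,0],-0.3],
  [[0,0,0],[0,0,0],-1],
  [[0,0,0],[0,0,0],-1],
  [[0,0,0],[0,0,0],-1],
  [[0,0,0],[0,0,0],-1],
  [[0,0,0],[0,0,0],-1],
])

```text
time: 5.45
tool_pos: [0.4922, -0.0765, 0.0231]
tool_rot: [-0.588, 0.588, -0.392, 0.392]
contact_force: [-0.4, -0.6, -0.0]
gripper_width: 0.997
```

```bash
python3 - <<'E'
from h import *
s=manip.state(); print(s["tool_pos"],s["contact_force"],s["gripper_width"])
a,P,W=grab("wrist"); b,S,_=grab("scene"); c,Q,_=grab("top")
T=T_tool(); L=(P-T[:3,3])@T[:3,:3]*1000
np.savez("f1.npz",L=L,P=P,S=S,Q=Q)
print("tool-frame mm down columns")
for u in(110,130,150,160,350,365,380,400):
    print(u,[(v,*[int(k) for k in L[v,u]]) for v in range(180,330,10) if np.isfinite(L[v,u,0])])
cv2.imwrite("pics/w4.png",np.hstack([a[100:],cv2.resize(b[110:194,255:340],(288,284))]))
p=Q[180:232,330:385].reshape(-1,3); 
p=S[130:190,260:340].reshape(-1,3)
m=p[(np.hypot(p[:,0]-.492,p[:,1]+.0755)<.03)]; print(np.percentile(m[:,2],[5,25,50,75,95]))
E
```

```text
[ 0.49219806 -0.07651254  0.02306471] [-0.39336626 -0.56849399 -0.02947268] 0.9973058426813892
tool-frame mm down columns
110 [(180, -82, 4, 25), (190, -82, 4, 19), (200, -83, 5, 13), (210, -93, 23, 0), (220, -94, 24, -6), (230, -94, 23, -13), (240, -95, 23, -20), (250, -96, 24, -27), (260, -97, 23, -35), (270, -52, -67, 7), (280, -46, -81, 11), (290, -42, -89, 12), (300, -40, -94, 12), (310, -35, -104, 17), (320, -33, -108, 17)]
130 [(180, -70, 3, 25), (190, -71, 4, 19), (200, -72, 5, 13), (210, -72, 4, 7), (220, -80, 23, -6), (230, -81, 23, -12), (240, -81, 22, -19), (250, -48, -58, 11), (260, -44, -67, 11), (270, -42, -74, 11), (280, -42, -75, 7), (290, -42, -75, 4), (300, -41, -78, 2), (310, -29, -105, 17), (320, -28, -109, 17)]
150 [(180, -59, 5, 25), (190, -59, 3, 19), (200, -59, 4, 13), (210, -60, 4, 7), (220, -61, 4, 0), (230, -67, 20, -11), (240, -43, -49, 11), (250, -41, -53, 9), (260, -42, -53, 4), (270, -42, -55, 0), (280, -41, -57, -2), (290, -41, -58, -6), (300, -71, 20, -64), (310, -72, 21, -72), (320, -73, 21, -81)]
160 [(180, -53, 4, 25), (190, -53, 4, 19), (200, -53
[... 803 characters left out ...]
, (310, 43, -68, -9), (320, 26, -109, 17)]
380 [(180, 121, 120, 0), (190, 82, 23, 14), (200, 83, 23, 7), (210, 84, 24, 0), (220, 84, 23, -5), (230, 85, 23, -13), (240, 86, 24, -20), (250, 86, 23, -27), (260, 46, -68, 11), (270, 43, -75, 12), (280, 43, -77, 9), (290, 43, -78, 5), (300, 43, -79, 2), (310, 31, -106, 18), (320, 30, -108, 17)]
400 [(180, 94, 23, 21), (190, 141, 120, -10), (200, 96, 24, 7), (210, 96, 23, 1), (220, 97, 24, -6), (230, 98, 23, -13), (240, 99, 23, -20), (250, 99, 22, -26), (260, 100, 23, -34), (270, 55, -67, 7), (280, 48, -80, 11), (290, 45, -87, 11), (300, 42, -94, 12), (310, 36, -106, 17), (320, 35, -109, 17)]
[0.01887724 0.02162911 0.03447158 0.05077617 0.0603227 ]
```

View pics/w4.png

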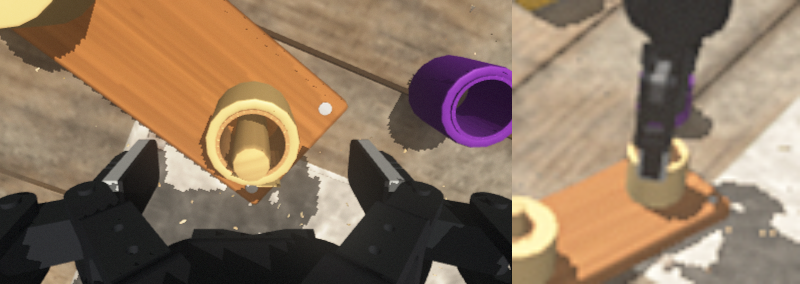

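Open, the fingertips end at tool y ≈ -43 mm. So the real tips sit about 30 mm behind the reported TCP, while x and z are centred. The ring is still seated on its post at (253,145). I'll go down another 32 mm, then close.

Call:
drive_tool([
  [[0,0.4,0],[0,0,0],-1],
  [[0,0.4,0],[0,0,0],-1],
  [[0,0.3,0],[0,0,0],-1],
  [[0,0.2,0],[0,0,0],-1],
  [[0,0,0],[0,0,0],-1],
  [[0,0,0],[0,0,0],-1],
])

```text
time: 6.2
tool_pos: [0.4923, -0.0765, -0.0095]
tool_rot: [-0.588, 0.588, -0.392, 0.392]
contact_force: [0.5, -0.1, 0.1]
gripper_width: 0.995
```

Call:
drive_tool([
  [[0,0,0],[0,0,0],-0.3],
  [[0,0,0],[0,0,0],0],
  [[0,0,0],[0,0,0],0.5],
  [[0,0,0],[0,0,0],1],
  [[0,0,0],[0,0,0],1],
  [[0,0,0],[0,0,0],1],
  [[0,0,0],[0,0,0],1],
])

```text
time: 6.9
tool_pos: [0.4931, -0.0768, -0.0085]
tool_rot: [0.589, -0.588, 0.392, -0.393]
contact_force: [-0.3, -0.0, 5.4]
gripper_width: 0.523
```

The width of 0.523 fits the ring. I'll lift straight up.

Call:
drive_tool([
  [[0,-0.2,0],[0,0,0],1],
  [[0,-0.4,0],[0,0,0],1],
  [[0,-0.6,0],[0,0,0],1],
  [[0,-0.8,0],[0,0,0],1],
  [[0,-0.8,0],[0,0,0],1],
  [[0,-0.8,0],[0,0,0],1],
  [[0,-0.8,0],[0,0,0],1],
  [[0,-0.6,0],[0,0,0],1],
  [[0,-0.4,0],[0,0,0],1],
  [[0,0,0],[0,0,0],1],
  [[0,0,0],[0,0,0],1],
])

```text
time: 8.0
tool_pos: [0.4919, -0.0764, 0.1251]
tool_rot: [-0.588, 0.588, -0.393, 0.392]
contact_force: [0.5, -0.2, -1.0]
gripper_width: 0.527
```

```bash
python3 - <<'E'
from h import *
a,P,W=grab("wrist"); b,S,_=grab("scene")
T=T_tool(); L=(P-T[:3,3])@T[:3,:3]*1000
print(T[:3,3], manip.state()["gripper_width"])
m=(np.abs(L[...,0])<24)&(np.abs(L[...,2])<27)&(L[...,1]<20)&(L[...,1]>-60)
l=L[m]; print(len(l),np.percentile(l,[2,50,98],axis=0).round(1))
print("tray centre units",(T[:3,:3].T@(np.array([.537,.315,0])-T[:3,3])/.025).round(2))
cv2.imwrite("pics/w5.png",np.hstack([a[100:],cv2.resize(b[90:194,235:340],(288,284))]))
E
```

```text
[ 0.49143557 -0.07626706  0.12434332] 0.5233685152621012
5020 [[-22.  -59.6 -13.7]
 [  0.7 -47.3  -4.6]
 [ 23.2 -29.2  25.2]]
tray centre units [-13.74   4.98   7.71]
```

View pics/w5.png

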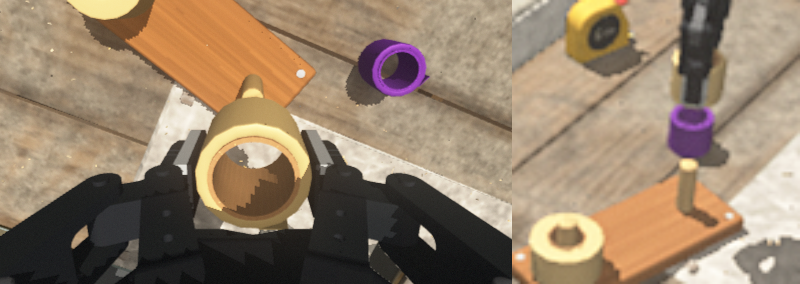

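The roll hangs upright between the jaws at (253,165), the post is bare and the full roll is untouched. I'll carry it over the tray.

Call:
drive_tool([
  [[-0.5,0,0.3],[0,0,0],1],
  [[-1,0,0.55],[0,0,0],1],
  [[-1,0,0.55],[0,0,0],1],
  [[-1,0,0.55],[0,0,0],1],
  [[-1,0,0.55],[0,0,0],1],
  [[-1,0,0.55],[0,0,0],1],
  [[-1,0,0.55],[0,0,0],1],
  [[-1,0,0.55],[0,0,0],1],
  [[-1,0,0.55],[0,0,0],1],
  [[-1,0,0.55],[0,0,0],1],
  [[-1,0,0.55],[0,0,0],1],
  [[-1,0,0.55],[0,0,0],1],
])

```text
time: 9.3
tool_pos: [0.5273, 0.252, 0.1248]
tool_rot: [-0.588, 0.589, -0.392, 0.392]
contact_force: [0.5, 0.2, -0.8]
gripper_width: 0.525
```

Call:
drive_tool([
  [[-1,0,0.55],[0,0,0],1],
  [[-0.8,0,0.55],[0,0,0],1],
  [[-0.45,0,0.25],[0,0,0],1],
  [[0,0,0],[0,0,0],1],
  [[0,0,0],[0,0,0],1],
])

```text
time: 9.8
tool_pos: [0.5372, 0.3145, 0.1251]
tool_rot: [-0.588, 0.589, -0.392, 0.392]
contact_force: [0.9, -0.5, 0.0]
gripper_width: 0.523
```

```bash
python3 - <<'E'
from h import *
a,P,W=grab("wrist"); b,S,_=grab("top")
s=manip.state(); T=T_tool(); print(T.round(4),s["gripper_width"],s["contact_force"])
L=(P-T[:3,3])@T[:3,:3]*1000
m=(np.abs(L[...,0])<26)&(L[...,2]>-30)&(L[...,2]<35)&(L[...,1]<0)&(L[...,1]>-70)
l=L[m]; print(np.percentile(l,[0.5,50,99.5],axis=0).round(1))
cv2.imwrite("pics/w6.png",np.hstack([a[:],cv2.resize(b[130:250,130:230],(288,384))]))
E
```

```text
[[ 3.838e-01 -6.000e-04  9.234e-01  5.375e-01]
 [-9.234e-01 -5.000e-04  3.838e-01  3.139e-01]
 [ 3.000e-04 -1.000e+00 -7.000e-04  1.254e-01]
 [ 0.000e+00  0.000e+00  0.000e+00  1.000e+00]] 0.5255861170910403 [ 0.02189296  0.03015473 -0.72562417]
[[-25.3 -69.7 -20.7]
 [  0.2 -62.2   2.1]
 [ 25.4 -27.6  25. ]]
```

View pics/w6.png

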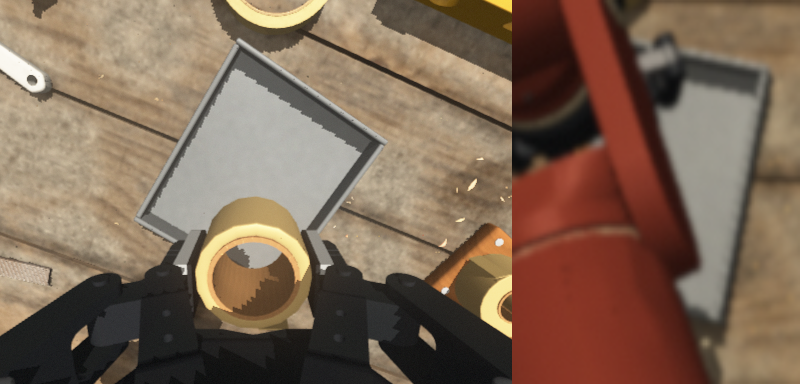

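The roll is level and above the tray's centre, with its underside about 27.5 mm above the reported TCP. I'll lower it until it just touches.

Call:
drive_tool([
  [[0,0.5,0],[0,0,0],1],
  [[0,0.9,0],[0,0,0],1],
  [[0,0.9,0],[0,0,0],1],
  [[0,0.9,0],[0,0,0],1],
  [[0,0.9,0],[0,0,0],1],
  [[0,0.7,0],[0,0,0],1],
  [[0,0.5,0],[0,0,0],1],
  [[0,0.3,0],[0,0,0],1],
  [[0,0.15,0],[0,0,0],1],
  [[0,0,0],[0,0,0],1],
  [[0,0,0],[0,0,0],1],
])

```text
time: 11.0
tool_pos: [0.5386, 0.3152, -0.017]
tool_rot: [0.589, -0.588, 0.392, -0.393]
contact_force: [0.8, 0.8, -0.7]
gripper_width: 0.52
```

Call:
drive_tool([
  [[0,0.06,0],[0,0,0],1],
  [[0,0.06,0],[0,0,0],1],
  [[0,0,0],[0,0,0],1],
  [[0,0,0],[0,0,0],1],
])

```text
time: 11.4
tool_pos: [0.5378, 0.3149, -0.021]
tool_rot: [0.588, -0.588, 0.392, -0.392]
contact_force: [0.3, 0.3, 0.1]
gripper_width: 0.526
```

Call:
drive_tool([
  [[0,0.05,0],[0,0,0],1],
  [[0,0,0],[0,0,0],1],
  [[0,0,0],[0,0,0],1],
])

```text
time: 11.7
tool_pos: [0.538, 0.3149, -0.0214]
tool_rot: [0.588, -0.588, 0.392, -0.392]
contact_force: [-2.7, -0.7, 6.0]
gripper_width: 0.521
```

The upward force of 6 N shows contact with the floor. I'll open gently, then go straight up.

Call:
drive_tool([
  [[0,0,0],[0,0,0],-0.1],
  [[0,0,0],[0,0,0],-0.3],
  [[0,0,0],[0,0,0],-0.6],
  [[0,0,0],[0,0,0],-0.8],
  [[0,0,0],[0,0,0],-0.8],
  [[0,0,0],[0,0,0],-0.8],
])

```text
time: 12.3
tool_pos: [0.5378, 0.3148, -0.0224]
tool_rot: [-0.588, 0.588, -0.392, 0.392]
contact_force: [0.3, 0.1, -0.2]
gripper_width: 0.901
```

Call:
drive_tool([
  [[0,-0.2,0],[0,0,0],-0.8],
  [[0,-0.4,0],[0,0,0],-0.8],
  [[0,-0.6,0],[0,0,0],-0.8],
  [[0,-0.8,0],[0,0,0],-0.8],
  [[0,-1,0],[0,0,0],-0.8],
  [[0,-1,0],[0,0,0],-0.8],
  [[0,-1,0],[0,0,0],-0.8],
  [[0,-1,0],[0,0,0],-0.8],
  [[0,-0.6,0],[0,0,0],-0.8],
  [[0,0,0],[0,0,0],-0.8],
  [[0,0,0],[0,0,0],-0.8],
])

```text
time: 13.4
tool_pos: [0.5377, 0.3148, 0.1427]
tool_rot: [0.588, -0.588, 0.392, -0.392]
contact_force: [-0.8, 0.2, -0.6]
gripper_width: 0.898
```

```bash
python3 - <<'E'
from h import *
a,P,W=grab("wrist"); b,S,_=grab("scene")
s=manip.state(); print(s["tool_pos"],s["gripper_width"],s["contact_force"])
p=P.reshape(-1,3); m=(np.hypot(p[:,0]-.538,p[:,1]-.315)<.035)&(p[:,2]>.038)&(p[:,2]<.05); q=p[m]
print(len(q),np.median(q,0),np.percentile(q[:,2],[5,95]),cv2.minEnclosingCircle((q[:,:2]*1000).astype(np.float32)))
cv2.imwrite("pics/w7.png",np.hstack([a,cv2.resize(b[120:310,110:254],(288,384))]))
E
```

```text
[0.53675719 0.31436531 0.14082328] 0.8977937342755672 [ 1.1116784  -0.80843284 -0.71677946]
1132 [0.54123697 0.31467118 0.0435211 ] [0.0407482  0.04497033] ((538.7630004882812, 313.6247253417969), 24.814193725585938)
```

View pics/w7.png

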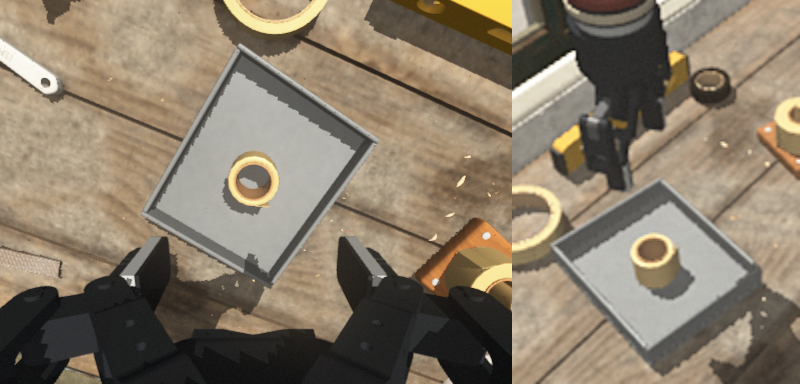

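The roll stands flat on the tray floor at (253,182), with its top at 43.5 mm (5 + 38 expected). The gripper is clear of everything, so I'll hand in.

```bash
python3 -c "
from plant import manip; print(manip.job_done())"
```

```text
the job is handed in; nothing more can be done
None
```

The thin roll is off its post and sitting flat near the middle of the grey tray. I handed the job in at about 13.5 s.

- **First grasp failed:** the fingertips are really about 30 mm behind the reported tool point. On the first try the jaws closed on the bare top of the post, with the fingertips resting on the thin roll, which pushed back with about 13 N. I opened up, measured the fingertips with the wrist camera and went 32 mm lower. The second grip closed at 0.52 of full opening, which fits the 46 mm ring.
- **Placing:** I lowered the roll until it touched the tray floor (6 N), then opened the jaws and backed straight up.
- **Last checks:** the roll's top is level at about 43.5 mm (43 mm expected) and centred near (0.538, 0.314). The gripper is touching nothing. I didn't measure the full roll again, but it was on its post after the lift and still there in the last picture, where only part of it is in view.

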